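# Hang the copper specimen carrier on the scanner's gravity feed rail

## Task

Pick up the carrier with the copper specimens and set it astride the yellow upper half of the sloped feed rail, gently and not dropped from a height. Let go of it there so that it slides down by itself, without being pushed or guided, and make sure it comes to rest against the red stop at the lower end. Leave the white and the blue carriers where they stand.

Things in the scene. Friction and masses are not known exactly. Their poses are not given: they have to be found in the camera images.
- carrier_copper: Carrier to hang: saddle 60 long (x) x 72 wide (y) x 120 mm high, 0.25 kg, copper plates. Origin: centre of underside, z up; ends alike. Grip fin on top 10 thick (y) x 44 long (x), heights 78-120. Below it an inverted-V roof, 45 deg each side, inner apex at height 71, opens down to a slot 52 wide between two skirts (heights 0-45). Astride the bar its origin hangs 60 mm below the bar's axis.
- rail: Fixed bar, 16 mm diameter, 300 long, sloping 12 deg; upper half (150-300 from stop) yellow. Origin: on bar axis at the face of the red stop (low end), 115 mm above table; x up along the bar, y level across. Stop 84 wide, 20 mm above to 64 below the axis. Thin post under bar at x=285. Slippery: a released carrier slides down in about 1 s; at the stop its origin is at x=30, y=0, z=-60.
- carrier_white: Bystander: a carrier of the same shape and size and the same axes, with white ceramic plates and a white strip on the fin. Leave it alone.
- carrier_blue: Bystander: a carrier of the same shape and size and the same axes, with blue plates and a blue strip on the fin. Leave it alone.

How it is judged:
By the outcome, as a careful person would: the job done as asked, in the order asked, and still so for the second after the job is handed in, with the robot touching nothing.
It also fails if it takes over 35 s, if anything falls off the work surface, if the arm or the gripper's body presses on something with over 40 N, if the wrist force passes 120 N, or if a joint passes its speed limit or range.

## Robot

A 6-joint arm with a two-finger parallel gripper is mounted at the origin on the work surface. World frame = base frame: x ahead of the robot, y to its left, z up, the work surface at z = 0. Lengths are in m, angles in rad, forces in N, time in s.
With the tool pointing down it reaches from about 0.35 to 0.85 m from the base axis. Payload 8.1 kg.
Tool frame: the origin (TCP) lies at the very end of the fingers, on their centre line; the grasp point (between the pads) lies 19 mm behind it (bot.grip_point_offset is the distance from the TCP to the grasp point, in m); z points along the fingers, y is the direction in which the jaws open and shut (so a half turn about z gives the same grasp; the last joint's range is limited). The gripper opens to 93 mm and grips with 3 to 60 N. Pads are 15 mm wide; open, the fingers measure 128 mm over their backs; the gripper's body (75 mm by 188 mm) begins 65 mm behind the grasp point.
Start: joints at [-1.369, 0.13, 1.488, -0, 1.523, -0.085], TCP at [0.17, -0.575, 0.219] pointing down, gripper open.
Joint ranges: [-2.96, 2.96], [-0.89, 2.26], [0.02, 2.5], [-1.34, 4.48], [0, 2.73], [-2.66, 2.66]. Speed limits (rad/s): [2.39, 2.39, 2.79, 3.14, 3.14, 3.14].

## Interface

Orientations are given as a 3x3 rotation matrix whose columns are the frame's x, y, z axes.
In Python, from station import readout, optics, bot gives the robot as it stands.
- The arm moves only by the shell command python3 -m creep 'ROWS'. ROWS is JSON, a list of rows, each an object with "gripper": the finger opening in cm, from 0 to 9.3; "slide": the shift along the tool's x, y, z in cm, a list of three; "rot": the turn, a rotation vector about the tool's x, y, z in degrees, a list of three. A call has 1 to 12 rows; each row is the pose to reach, as a shift and turn from the pose commanded when the call began, along the tool's axes at that moment; what a row does not reach only later rows make up. A row lasts 1/10 s, in which the tool goes at most 50 mm and 8.59 degrees, less where a joint would pass 70% of its speed; a pose out of reach is approached as far as the arm can. A call with a gripper value outside its range is refused whole. The fingers move at their own pace and stop on an object; the grip force is fixed at half the most. Time passes only in rows, so rows that repeat a pose let the fingers close. It gives the time, the measured TCP pose, the force and the opening at its end, in the units of the state.
- readout.read_state(): the state, without advancing time (a new reading comes with each control period).
- optics.grab_frame(name): name is "scene" or "top" or "wrist"; returns (picture, depth): 420x560x3 uint8, red, green, blue; 420x560 float32, m along the optical axis (not along the pixel's ray), 0 where there is no reading.
- optics.camera_params(name): a dict with "vertical_fov" (degrees; the focal length in pixels is half the picture's height over the tangent of half this angle, whatever the lens; pixels are square), "cx", "cy" (the principal point, pixels), "D" ([k1, k2, p1, p2, k3] as OpenCV has them; the pictures are not rectified), "world_from_camera" (4x4, takes a point from camera to world coordinates). Camera axes: x right, y up, looking along -z (the intrinsics and any distortion apply to the point x, -y, -z); pixel columns grow to the right and rows downward; lengths in m; the calibration is good to about 2 mm. A picture is of the moment at which its call begins: read the wrist's pose just before it. camera_params takes no time and is no camera call; for the wrist camera it gives the pose at the moment of the call.
- bot.job_done(): hands the job in, once; it reports no verdict.
The state is a dict: "time": time; "q": joint angles; "qvel": joint speeds; "joint_torque": joint torques, N m; "ee_pos": TCP position; "orientation": TCP orientation; "force": force on the tool from outside, world axes, zero at the start; "moment": the same for the moment, N m; "finger_gap": finger opening in m.
Only numpy, scipy, OpenCV 4.12 (cv2) and the standard library are available. Lean on these libraries where they do the work, as an engineer would, in place of code of your own. Each camera call takes 0.05 s, during which the arm holds its last target. There are 200 camera calls.

## Working session

There is one attempt and no reset: what is moved stays moved. The work goes in short steps, Python scripts to look and compute and a shell command to move; the robot and the scene stay as the last step left them, time stands still between calls to the robot, and variables do not carry over. Pictures are saved under pics/ and viewed, about 8 in all and at most 12, crops included, and the job is handed in when it is done.

```bash
mkdir -p pics
cat > h.py <<'E'
import numpy as np, cv2
from station import readout, optics, bot
def grab(n):
    p=optics.camera_params(n); im,d=optics.grab_frame(n); return im,d,p
def world(d,p):
    h,w=d.shape; f=h/2/np.tan(np.radians(p["vertical_fov"])/2)
    K=np.array([[f,0,p["cx"]],[0,f,p["cy"]],[0,0,1]])
    v,u=np.mgrid[:h,:w]
    n=cv2.undistortPoints(np.stack([u,v],-1).reshape(-1,1,2).astype(float),K,np.array(p["D"],float)).reshape(h,w,2)
    c=np.stack([n[...,0]*d,-n[...,1]*d,-d,np.ones_like(d)],-1)
    W=(c@np.array(p["world_from_camera"]).T)[...,:3]; W[d<=0]=np.nan; return W
E
python3 - <<'E'
from h import *
for n in("top","scene"):
    im,d,p=grab(n); cv2.imwrite(f"pics/{n}1.png",im[...,::-1]); np.savez(f"{n}1.npz",im=im,W=world(d,p))
    print(n,np.array(p["world_from_camera"]).round(3).tolist(),p["D"])
s=readout.read_state();print(s["time"],s["ee_pos"],s["orientation"],s["force"])
E
```

```text
top [[0.019, 0.986, -0.165, 0.414], [-1.0, 0.018, -0.006, -0.003], [-0.003, 0.165, 0.986, 0.948], [0.0, 0.0, 0.0, 1.0]] [-0.00227763  0.          0.          0.          0.        ]
scene [[0.675, -0.624, 0.394, 0.805], [0.738, 0.563, -0.371, -0.242], [0.01, 0.541, 0.841, 0.632], [0.0, 0.0, 0.0, 1.0]] [0.0326248 0.        0.        0.        0.       ]
0.1 [ 0.1696348  -0.57499015  0.21771457] [[ 9.59158452e-01  2.82869159e-01 -3.22013607e-04]
 [ 2.82869305e-01 -9.59157122e-01  1.60337936e-03]
 [ 1.44684926e-04 -1.62898263e-03 -9.99998663e-01]] [-0.72225995  0.47754921  0.34837443]
```

View pics/top1.png

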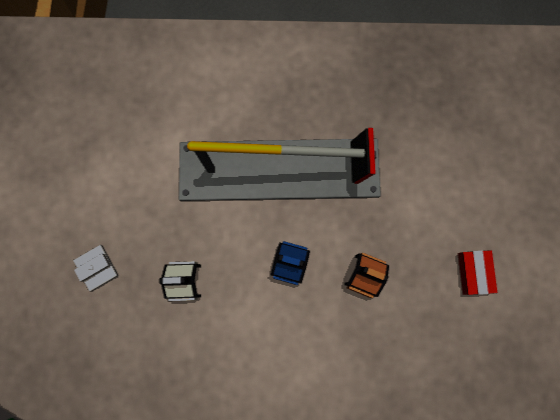

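View pics/scene1.png

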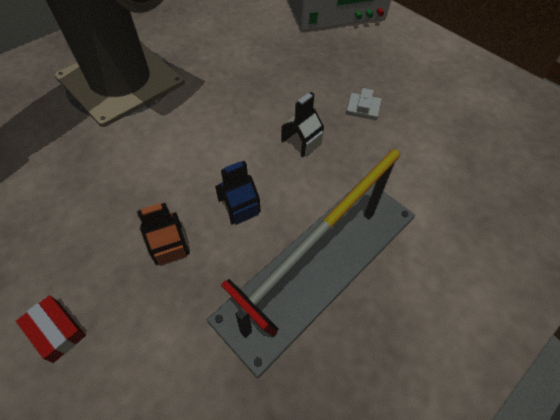

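The top view shows the copper carrier at about (367,275), blue at (290,262) and white at (181,281). The rail runs from its yellow high end (190,147) to the red stop (370,155). Next I'll measure the copper fin and the rail.

Run:
```python
from h import *
for n,boxes in (("top",dict(cop=(335,245,400,305),blue=(262,232,318,295),white=(150,252,212,310),rail=(183,138,362,160))),("scene",dict(cop=(130,195,195,270),rail=(245,145,402,310)))):
    z=np.load(n+"1.npz"); im=z["im"].astype(int); W=z["W"]
    for k,(a,b,c,e) in boxes.items():
        w=W[b:e,a:c].reshape(-1,3); I=im[b:e,a:c].reshape(-1,3); ok=~np.isnan(w[:,0])
        if k=="rail":
            m=ok&(w[:,2]>.09)&(I.max(1)>90)
            P=w[m]; 
            for _ in range(5):
                c0=P.mean(0); u=np.linalg.svd(P-c0)[2][0]; u*=np.sign(u[2])
                r=np.linalg.norm((P-c0)-np.outer((P-c0)@u,u),axis=1); P=P[r<.01]
            t=(P-c0)@u
            print(n,k,len(P),"c",c0.round(4),"u",u.round(4),"slope",np.degrees(np.arcsin(u[2])).round(2),"ends",(c0+t.min()*u).round(4),(c0+t.max()*u).round(4))
        else:
            for zl,zh in((.1125,.13),(.09,.13),(.02,.13)):
                P=w[ok&(w[:,2]>zl)&(w[:,2]<zh)]
                if len(P)<4: print(n,k,zl,len(P));continue
                r=cv2.minAreaRect(P[:,:2].astype(np.float32)*1000)
                print(n,k,zl,len(P),P.mean(0).round(4),"zmax",P[:,2].max().round(4),"rect",np.round(r[0],1),np.round(r[1],1),round(r[2],1))
    R=W.reshape(-1,3); I=im.reshape(-1,3)
    m=(I[:,0]>110)&(I[:,1]<40)&(I[:,2]<40)&(R[:,2]>.085)&(R[:,0]>.45)
    P=R[m]; print(n,"stop",len(P),P.mean(0).round(4),P.min(0).round(4),P.max(0).round(4))
```

```text
top cop 0.1125 164 [ 0.4391 -0.1594  0.1192] zmax 0.1238 rect [ 439.2 -159.6] [43.2 10.4] 69.2
top cop 0.09 198 [ 0.439  -0.1581  0.1163] zmax 0.1238 rect [ 439.3 -159.5] [43.3 10.4] 69.2
top cop 0.02 1301 [ 0.4368 -0.1573  0.0668] zmax 0.1238 rect [ 438.9 -160.2] [60.9 72. ] 69.1
top blue 0.1125 157 [ 0.459  -0.0156  0.1194] zmax 0.1233 rect [459.1 -15.7] [43.4 10.5] 76.0
top blue 0.09 171 [ 0.4586 -0.0156  0.1179] zmax 0.1233 rect [459.1 -15.7] [43.4 10.5] 76.0
top blue 0.02 1235 [ 0.4573 -0.0152  0.0669] zmax 0.1233 rect [459.  -15.6] [59.9 72.2] 75.9
top white 0.1125 165 [0.4217 0.1852 0.1195] zmax 0.1232 rect [421.7 185.4] [10.1 43.2] 1.3
top white 0.09 183 [0.4218 0.1833 0.1176] zmax 0.1232 rect [421.7 185.4] [10.3 43.2] 2.2
top white 0.02 1299 [0.4209 0.1837 0.0669] zmax 0.1232 rect [421.5 186.2] [71.9 60.7] 3.3
top rail 1375 c [0.645  0.0216 0.1555] u [-0.0388  0.9776  0.2067] slope 11.93 ends [ 0.6514 -0.1385  0.1217] [0.6397 0.1574 0.1842]
top stop 205 [ 0.6514 -0.1538  0.1315] [ 0.6111 -0.1589  0.1281] [ 0.6928 -0.1483  0.1366]
scene cop 0.1125 232 [ 0.4405 -0.163   0.1181] zmax 0.122 rect [ 439.  -162.7] [43.1 11.9] 69.2
scene cop 0.09 468 [ 0.4419 -0.1635  0.1098] zmax 0.122 rect [ 439.2 -162.9] [43.6 12.2] 69.9
scene cop 0.02 1941 [ 0.4529 -0.1677  0.0695] zmax 0.122 rect [ 441.8 -164. ] [59.6 68.1] 69.3
scene rail 1725 c [0.646  0.0142 0.1546] u [-0.0382  0.9782  0.2043] slope 11.79 ends [ 0.6522 -0.1441  0.1215] [0.6405 0.1548 0.1839]
scene stop 298 [ 0.6525 -0.1562  0.1318] [ 0.6115 -0.1607  0.1295] [ 0.6913 -0.1521  0.1343]
```

```bash
cat >> h.py <<'E'
from scipy.spatial.transform import Rotation as Ro
def frame(x,z):  # tool x dir, tool z dir
    x=np.array(x,float);z=np.array(z,float);z/=np.linalg.norm(z);x-=z*(x@z);x/=np.linalg.norm(x)
    return np.stack([x,np.cross(z,x),z],1)
def delta(p,R):
    s=readout.read_state(); R0=np.array(s["orientation"])
    print("t",round(s["time"],2),"slide",(R0.T@(np.array(p)-s["ee_pos"])*100).round(2),"rot",np.degrees(Ro.from_matrix(R0.T@R).as_rotvec()).round(1),"F",np.round(s["force"],1),"gap",round(s["finger_gap"],4),"ee",np.round(s["ee_pos"],4))
a=np.radians(69.2); RG=frame([np.cos(a),np.sin(a),0],[0,0,-1])
U=np.array([-.0385,.9773,.2079]);U/=np.linalg.norm(U)
O=np.array([.6455,.022,.1495])-U*((.1495-.115)/U[2]); RR=frame(U,[0,0,-1]); N=-RR[:,2]
E
python3 -c "
from h import *
print(O,O+.3*U,N); delta([.4392,-.161,.19],RG)"
```

```text
[ 0.65188889 -0.14017821  0.115     ] [0.64033785 0.15303819 0.17737562] [-0. -0.  1.]
t 0.1 slide [ 37.57 -32.08   2.83] rot [ -0.1  -0.1 -52.8] F [-0.7  0.5  0.3] gap 0.0927 ee [ 0.1696 -0.575   0.2177]
```

```bash
sed -i 's/RR=frame(U,\[0,0,-1\])/RR=frame(U,np.array([0,0,-1])+U*U[2])/' h.py
python3 -m creep '[{"gripper":9.3,"slide":[3,-2.6,0.2],"rot":[0,0,-4]},{"gripper":9.3,"slide":[6.8,-5.8,0.5],"rot":[0,0,-9.5]},{"gripper":9.3,"slide":[10.6,-9,0.8],"rot":[0,0,-15]},{"gripper":9.3,"slide":[14.4,-12.3,1.1],"rot":[0,0,-20.5]},{"gripper":9.3,"slide":[18.2,-15.5,1.4],"rot":[0,0,-26]},{"gripper":9.3,"slide":[22,-18.8,1.7],"rot":[0,0,-31]},{"gripper":9.3,"slide":[25.8,-22,1.9],"rot":[0,0,-36.5]},{"gripper":9.3,"slide":[29.6,-25.3,2.2],"rot":[0,0,-42]},{"gripper":9.3,"slide":[33.4,-28.5,2.5],"rot":[0,0,-47]},{"gripper":9.3,"slide":[36.3,-31,2.7],"rot":[0,0,-51]},{"gripper":9.3,"slide":[37.6,-32.1,2.8],"rot":[0,0,-52.8]},{"gripper":9.3,"slide":[37.6,-32.1,2.8],"rot":[0,0,-52.8]}]'
python3 - <<'E'
from h import *
delta([.4392,-.161,.088],RG); print(O,O+.3*U,N)
im,d,p=grab("wrist"); cv2.imwrite("pics/w1.png",im[...,::-1]); W=world(d,p).reshape(-1,3)
m=(W[:,2]>.112)&(W[:,2]<.128)&(np.hypot(W[:,0]-.44,W[:,1]+.16)<.05); P=W[m]
print(len(P),P.mean(0),cv2.minAreaRect(P[:,:2].astype(np.float32)*1000))
E
```

```text
time: 1.3
ee_pos: [0.4402, -0.159, 0.19]
orientation: [[0.351, 0.937, -0.001], [0.937, -0.351, 0.001], [0.001, -0.001, -1.0]]
force: [-0.4, -0.0, -0.1]
finger_gap: 0.0931
t 1.3 slide [-2.30e-01 -1.00e-02  1.02e+01] rot [-0.1 -0.   0.3] F [-0.4 -0.  -0.1] gap 0.0931 ee [ 0.4402 -0.159   0.19  ]
[ 0.65188889 -0.14017821  0.115     ] [0.64033785 0.15303819 0.17737562] [ 0.00818445 -0.20775757  0.97814611]
801 [ 0.43990886 -0.16031369  0.12129789] ((439.49041748046875, -161.50624084472656), (43.79181671142578, 9.947553634643555), 69.3120346069336)
```

View pics/w1.png

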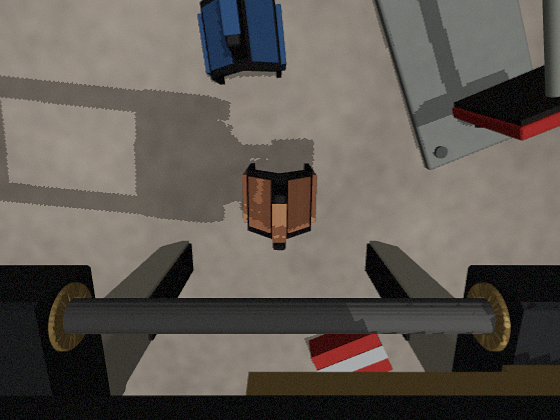

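The wrist view shows the copper fin at about (279,222), centred between the fingers (columns 190 to 367). It measures (0.4395, -0.1615) at 69.3°, which agrees with the top view. I'll descend and grip.

```bash
python3 -m creep '[{"gripper":9.3,"slide":[-0.2,0,3],"rot":[0,0,0]},{"gripper":9.3,"slide":[-0.2,0,6],"rot":[0,0,0]},{"gripper":9.3,"slide":[-0.2,0,8.5],"rot":[0,0,0]},{"gripper":9.3,"slide":[-0.2,0,10],"rot":[0,0,0]},{"gripper":9.3,"slide":[-0.2,0,10.2],"rot":[0,0,0]},{"gripper":3,"slide":[-0.2,0,10.2],"rot":[0,0,0]},{"gripper":0,"slide":[-0.2,0,10.2],"rot":[0,0,0]},{"gripper":0,"slide":[-0.2,0,10.2],"rot":[0,0,0]},{"gripper":0,"slide":[-0.2,0,10.2],"rot":[0,0,0]},{"gripper":0,"slide":[-0.2,0,10.2],"rot":[0,0,0]},{"gripper":0,"slide":[-0.2,0,10.2],"rot":[0,0,0]},{"gripper":0,"slide":[-0.2,0,10.2],"rot":[0,0,0]}]'
```

```text
time: 2.55
ee_pos: [0.439, -0.1631, 0.0887]
orientation: [[0.354, 0.935, 0.0], [0.935, -0.354, -0.0], [0.0, 0.0, -1.0]]
force: [0.4, 0.2, 0.2]
finger_gap: 0.0413
```

```bash
python3 -m creep '[{"gripper":0,"slide":[0,0,0],"rot":[0,0,0]},{"gripper":0,"slide":[0,0,0],"rot":[0,0,0]},{"gripper":0,"slide":[0,0,0],"rot":[0,0,0]},{"gripper":0,"slide":[0,0,0],"rot":[0,0,0]},{"gripper":0,"slide":[0,0,0],"rot":[0,0,0]},{"gripper":0,"slide":[0,0,0],"rot":[0,0,0]},{"gripper":0,"slide":[0,0,0],"rot":[0,0,0]},{"gripper":0,"slide":[0,0,0],"rot":[0,0,0]}]'
python3 -c "
from h import *
delta([.4392,-.161,.30],RG)"
```

```text
time: 3.35
ee_pos: [0.4388, -0.1631, 0.0886]
orientation: [[0.355, 0.935, -0.0], [0.935, -0.355, 0.0], [0.0, -0.0, -1.0]]
force: [0.5, 0.2, -0.4]
finger_gap: 0.01
t 3.35 slide [  0.21  -0.04 -21.14] rot [-0. -0.  0.] F [ 0.5  0.2 -0.4] gap 0.01 ee [ 0.4388 -0.1631  0.0886]
```

```bash
python3 -m creep '[{"gripper":0,"slide":[0,0,-1],"rot":[0,0,0]},{"gripper":0,"slide":[0,0,-3],"rot":[0,0,0]},{"gripper":0,"slide":[0,0,-6],"rot":[0,0,0]},{"gripper":0,"slide":[0,0,-10],"rot":[0,0,0]},{"gripper":0,"slide":[0,0,-14],"rot":[0,0,0]},{"gripper":0,"slide":[0,0,-18],"rot":[0,0,0]},{"gripper":0,"slide":[0,0,-20.5],"rot":[0,0,0]},{"gripper":0,"slide":[0,0,-21.5],"rot":[0,0,0]},{"gripper":0,"slide":[0,0,-21.5],"rot":[0,0,0]}]'
python3 -c "
from h import *
delta(O+.215*U+(.0286+.09)*N,RR)"
```

```text
time: 4.25
ee_pos: [0.4394, -0.1634, 0.3051]
orientation: [[0.355, 0.935, 0.002], [0.935, -0.355, -0.001], [-0.0, 0.003, -1.0]]
force: [0.4, -0.2, -3.3]
finger_gap: 0.01
t 4.25 slide [26.79 11.78  2.96] rot [  2.6  11.9 -22.9] F [ 0.4 -0.2 -3.3] gap 0.01 ee [ 0.4394 -0.1634  0.3051]
```

```bash
python3 -m creep '[{"gripper":0,"slide":[1.8,0.8,0.2],"rot":[0.2,0.8,-1.5]},{"gripper":0,"slide":[4.5,2,0.5],"rot":[0.4,2,-3.8]},{"gripper":0,"slide":[8,3.5,0.9],"rot":[0.8,3.6,-6.8]},{"gripper":0,"slide":[11.6,5.1,1.3],"rot":[1.1,5.2,-9.9]},{"gripper":0,"slide":[15.2,6.7,1.7],"rot":[1.5,6.8,-13]},{"gripper":0,"slide":[18.8,8.3,2.1],"rot":[1.8,8.4,-16.1]},{"gripper":0,"slide":[22.3,9.8,2.5],"rot":[2.2,9.9,-19.1]},{"gripper":0,"slide":[25,11,2.8],"rot":[2.4,11.1,-21.4]},{"gripper":0,"slide":[26.4,11.6,2.9],"rot":[2.6,11.7,-22.6]},{"gripper":0,"slide":[26.8,11.8,3],"rot":[2.6,11.9,-22.9]},{"gripper":0,"slide":[26.8,11.8,3],"rot":[2.6,11.9,-22.9]}]'
python3 - <<'E'
from h import *
delta(O+.215*U+.0286*N,RR)
for n in("scene","top"):
    im,d,p=grab(n); cv2.imwrite(f"pics/{n}2.png",im[...,::-1]); np.savez(f"{n}2.npz",im=im,W=world(d,p))
E
```

```text
time: 5.35
ee_pos: [0.6435, 0.0464, 0.2709]
orientation: [[-0.037, 0.999, -0.015], [0.977, 0.04, 0.21], [0.21, -0.007, -0.978]]
force: [-0.7, 0.1, -1.2]
finger_gap: 0.0098
t 5.35 slide [-0.03  0.16  8.51] rot [-0.4 -0.1 -0.1] F [-0.7  0.1 -1.2] gap 0.0098 ee [0.6435 0.0464 0.2709]
```

View pics/scene2.png

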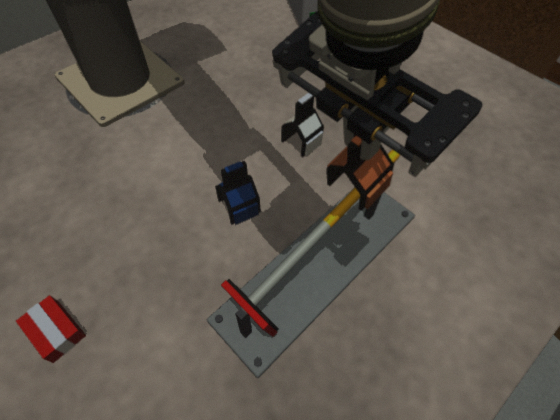

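The scene view shows the carrier at (360,175), held level across and pitched with the bar, directly over the yellow half. I'll lower it most of the way now.

```bash
python3 -m creep '[{"gripper":0,"slide":[0,0.1,1],"rot":[-0.4,0,0]},{"gripper":0,"slide":[0,0.1,2.5],"rot":[-0.4,0,0]},{"gripper":0,"slide":[0,0.1,4],"rot":[-0.4,0,0]},{"gripper":0,"slide":[0,0.1,5.5],"rot":[-0.4,0,0]},{"gripper":0,"slide":[0,0.1,6.8],"rot":[-0.4,0,0]},{"gripper":0,"slide":[0,0.1,7.5],"rot":[-0.4,0,0]},{"gripper":0,"slide":[0,0.1,7.8],"rot":[-0.4,0,0]},{"gripper":0,"slide":[0,0.1,7.8],"rot":[-0.4,0,0]},{"gripper":0,"slide":[0,0.1,7.8],"rot":[-0.4,0,0]}]'
python3 - <<'E'
from h import *
delta(O+.215*U+.0286*N,RR)
E
```

```text
time: 6.35
ee_pos: [0.6448, 0.0619, 0.1982]
orientation: [[-0.038, 0.999, -0.003], [0.977, 0.038, 0.21], [0.209, 0.005, -0.978]]
force: [-0.3, -0.2, -1.9]
finger_gap: 0.0101
t 6.35 slide [-0.01 -0.1   1.07] rot [ 0.3 -0.1 -0. ] F [-0.3 -0.2 -1.9] gap 0.0101 ee [0.6448 0.0619 0.1982]
```

```bash
python3 -m creep '[{"gripper":0,"slide":[0,0,0.2],"rot":[0,0,0]},{"gripper":0,"slide":[0,0,0.4],"rot":[0,0,0]},{"gripper":0,"slide":[0,0,0.6],"rot":[0,0,0]},{"gripper":0,"slide":[0,0,0.7],"rot":[0,0,0]},{"gripper":0,"slide":[0,0,0.7],"rot":[0,0,0]},{"gripper":0,"slide":[0,0,0.7],"rot":[0,0,0]}]'
python3 -c "
from h import *
delta(O+.215*U+.0286*N,RR)"
python3 -m creep '[{"gripper":0,"slide":[0,0,0.1],"rot":[0,0,0]},{"gripper":0,"slide":[0,0,0.2],"rot":[0,0,0]},{"gripper":0,"slide":[0,0,0.2],"rot":[0,0,0]},{"gripper":0,"slide":[0,0,0.2],"rot":[0,0,0]}]'
```

```text
time: 6.95
ee_pos: [0.6443, 0.0635, 0.1905]
orientation: [[-0.038, 0.999, -0.004], [0.977, 0.038, 0.21], [0.21, 0.004, -0.978]]
force: [-0.2, 0.4, -1.9]
finger_gap: 0.01
t 6.95 slide [-0.   -0.05  0.29] rot [ 0.2 -0.1 -0.1] F [-0.2  0.4 -1.9] gap 0.01 ee [0.6443 0.0635 0.1905]
time: 7.35
ee_pos: [0.6443, 0.0639, 0.1885]
orientation: [[-0.037, 0.999, -0.004], [0.977, 0.038, 0.21], [0.21, 0.004, -0.978]]
force: [-0.9, -0.6, -1.9]
finger_gap: 0.01
```

```bash
python3 -m creep '[{"gripper":0,"slide":[0,0,0.1],"rot":[0,0,0]},{"gripper":0,"slide":[0,0,0.1],"rot":[0,0,0]},{"gripper":0,"slide":[0,0,0.1],"rot":[0,0,0]}]'
python3 - <<'E'
from h import *
delta(O+.215*U+.0286*N,RR)
im,d,p=grab("scene"); cv2.imwrite("pics/s3.png",cv2.resize(im[110:250,290:430,::-1],(560,560)))
E
```

```text
time: 7.65
ee_pos: [0.6443, 0.0639, 0.1884]
orientation: [[-0.038, 0.999, -0.004], [0.977, 0.038, 0.209], [0.209, 0.004, -0.978]]
force: [-4.4, -2.2, 6.2]
finger_gap: 0.0098
t 7.65 slide [-0.   -0.04  0.08] rot [ 0.2 -0.1 -0. ] F [-4.4 -2.2  6.2] gap 0.0098 ee [0.6443 0.0639 0.1884]
```

View pics/s3.png

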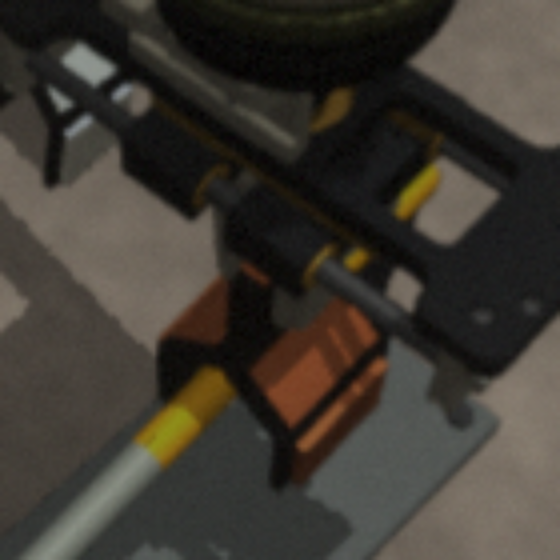

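The carrier is astride the bar with yellow visible below it (180,420 in the crop). Contact is gentle: Fz rose by about 8 N, with 4 N sideways. I'll ease the side load by 0.5 mm, then release.

```bash
python3 -m creep '[{"gripper":0,"slide":[0,-0.05,0],"rot":[0,0,0]},{"gripper":0,"slide":[0,-0.05,0],"rot":[0,0,0]},{"gripper":0,"slide":[0,-0.05,0],"rot":[0,0,0]}]'
python3 -m creep '[{"gripper":9.3,"slide":[0,0,0],"rot":[0,0,0]},{"gripper":9.3,"slide":[0,0,0],"rot":[0,0,0]},{"gripper":9.3,"slide":[0,0,0],"rot":[0,0,0]},{"gripper":9.3,"slide":[0,0,0],"rot":[0,0,0]},{"gripper":9.3,"slide":[0,0,0],"rot":[0,0,0]},{"gripper":9.3,"slide":[0,0,0],"rot":[0,0,0]},{"gripper":9.3,"slide":[0,0,0],"rot":[0,0,0]},{"gripper":9.3,"slide":[0,0,0],"rot":[0,0,0]},{"gripper":9.3,"slide":[0,0,0],"rot":[0,0,0]},{"gripper":9.3,"slide":[0,0,0],"rot":[0,0,0]},{"gripper":9.3,"slide":[0,0,0],"rot":[0,0,0]},{"gripper":9.3,"slide":[0,0,0],"rot":[0,0,0]}]'
python3 - <<'E'
from h import *
for n in("scene","top"):
    im,d,p=grab(n); cv2.imwrite(f"pics/{n}4.png",im[...,::-1]); np.savez(f"{n}4.npz",im=im,W=world(d,p))
E
```

```text
time: 8.0
ee_pos: [0.6442, 0.0639, 0.1884]
orientation: [[-0.038, 0.999, -0.003], [0.977, 0.037, 0.209], [0.209, 0.005, -0.978]]
force: [-3.3, -2.2, 5.9]
finger_gap: 0.0099
time: 9.2
ee_pos: [0.6438, 0.0641, 0.1876]
orientation: [[-0.038, 0.999, -0.004], [0.977, 0.038, 0.21], [0.21, 0.004, -0.978]]
force: [0.2, -0.3, -0.5]
finger_gap: 0.0928
```

View pics/scene4.png

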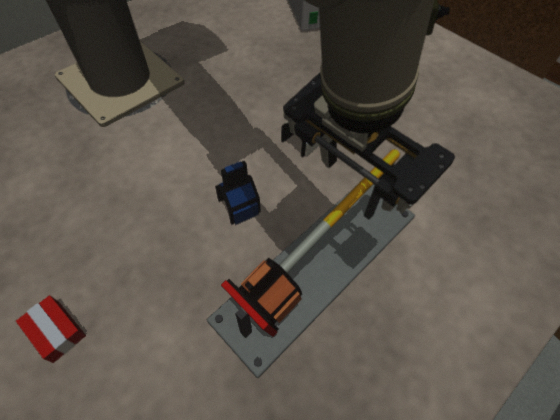

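The copper carrier has slid down against the red stop (265,290), and the gripper is clear of it. I'll retreat and verify.

```bash
python3 -m creep '[{"gripper":9.3,"slide":[0,0,-2],"rot":[0,0,0]},{"gripper":9.3,"slide":[0,0,-5],"rot":[0,0,0]},{"gripper":9.3,"slide":[0,0,-9],"rot":[0,0,0]},{"gripper":9.3,"slide":[0,0,-12],"rot":[0,0,0]},{"gripper":9.3,"slide":[0,0,-14],"rot":[0,0,0]},{"gripper":9.3,"slide":[0,0,-14],"rot":[0,0,0]},{"gripper":9.3,"slide":[0,0,-14],"rot":[0,0,0]}]'
python3 - <<'E'
from h import *
im,d,p=grab("scene"); cv2.imwrite("pics/s5.png",im[...,::-1]); W=world(d,p)
im2,d2,p2=grab("top"); cv2.imwrite("pics/t5.png",im2[...,::-1]); 
for nm,w0 in (("scene",W),("top",world(d2,p2))):
    w=w0.reshape(-1,3); Q=(w-O)@np.stack([U,RR[:,1],N],1)
    m=(abs(Q[:,0]-.03)<.05)&(abs(Q[:,1])<.008)&(Q[:,2]>.045)&(Q[:,2]<.07)
    print(nm,"fin top",m.sum(),Q[m].min(0).round(4),Q[m].max(0).round(4),"(expect x 8..52, z 60)")
    for k,c in(("blue",(.459,-.0157)),("white",(.4217,.1854))):
        P=w[(w[:,2]>.1125)&(w[:,2]<.13)&(np.hypot(w[:,0]-c[0],w[:,1]-c[1])<.05)]
        if len(P)>5: r=cv2.minAreaRect(P[:,:2].astype(np.float32)*1000); print(k,len(P),np.round(r[0],1),np.round(r[1],1),round(r[2],1))
        else: print(k,"hidden")
E
```

```text
time: 10.0
ee_pos: [0.6445, 0.0348, 0.324]
orientation: [[-0.037, 0.999, -0.004], [0.977, 0.037, 0.21], [0.21, 0.004, -0.978]]
force: [0.2, -0.5, -0.8]
finger_gap: 0.0931
scene fin top 402 [ 0.0045 -0.0065  0.045 ] [0.0482 0.0048 0.063 ] (expect x 8..52, z 60)
blue 187 [459.3 -19. ] [44.4 12.7] 74.8
white 137 [419.9 182.8] [11.6 44.7] 2.6
top fin top 184 [ 0.0166 -0.0055  0.0451] [0.0518 0.0062 0.0628] (expect x 8..52, z 60)
blue hidden
white 163 [421.7 185.4] [10.1 43. ] 1.3
```

View pics/s5.png

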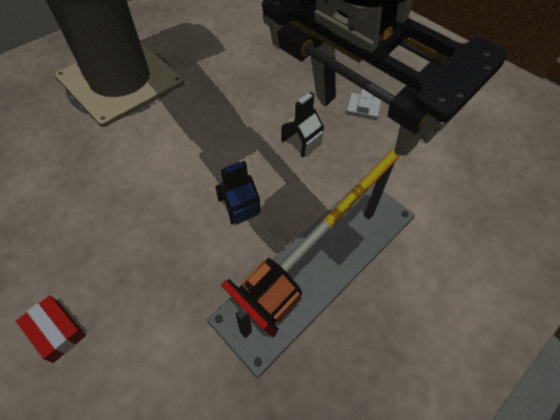

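The final view shows the copper carrier at the stop (265,290) and the arm clear. White (303,125) and blue (238,192) are where they were.

```bash
python3 -c "
from station import bot; print(bot.job_done())"
```

```text
the job is handed in; nothing more can be done
None
```

The copper carrier is resting against the red stop, and the job was handed in at about 10 s of robot time. I gripped it by the fin and set it astride the yellow half, with its centre about 215 mm up the bar. It touched down at about 8 N, then I opened the fingers and it slid down on its own.

**Copper carrier:** in the last pictures its fin top spans about 4.5–48 mm along the bar in the scene camera. At the stop it should be 8–52 mm; the 3–4 mm difference is about the scene camera's offset from the top camera. The top camera saw the upper end at 52 mm, but the gripper probably hid the rest of the fin. The fin sits within a few mm of the bar's centre line, and its top is about 63 mm above the bar's axis, where 60 mm is expected.

**White and blue carriers:**
- **White:** it measures the same as at the start in the top camera.
- **Blue:** the gripper hid it in the last top picture. The scene camera puts it about 3 mm off the starting top-camera figure, the same offset it showed on copper before anything moved. In the pictures it stands where it did, and the arm never touched it.

**Forces:** the wrist force at every reading stayed below 10 N, and the robot was touching nothing at the end.

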